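# Function test of the analyser's emergency stop

## Robot

A 7-joint arm with a two-finger parallel gripper is mounted at the origin on a cart in front of the work surface, level with it; the furniture and walls round the work are solid. World frame = base frame: x ahead of the robot, y to its left, z up, the work surface at z = 0. Lengths are in mm, angles in rad, forces in N, time in s.
With the tool pointing down it reaches from about 400 to 900 mm from the base axis. Payload 5.6 kg.
Tool frame: the origin (TCP) lies midway between the tips of the shut fingers; the grasp point (between the pads) lies 19 mm behind it; z points along the fingers, y is the line along which they close (so a half turn about z gives the same grasp; the last joint's range is limited). The gripper opens to 92 mm and grips with 3 to 60 N. Pads are 20 mm wide; open, the fingers measure 128 mm over their backs; the gripper's body (75 mm by 189 mm) begins 69 mm behind the grasp point.
Start: joints at [1.08, 0.468, -0.012, 1.603, 0.006, 1.071, -0.056], TCP at [281.401, -585.937, 214.592] pointing down, gripper open.
Joint ranges: [-2.53, 2.53], [-0.31, 2.02], [-1.57, 1.55], [0.28, 2.44], [-1.29, 4.43], [0.15, 1.84], [-2.92, 2.92]. Speed limits (rad/s): [2.57, 2.57, 3.14, 3.14, 3.14, 3.14, 3.14].

## Interface

Orientations are given as a rotation vector (axis times angle).
In Python, from cell import robot, grip, kin, viewer gives the robot as it stands. Calls block until the motion is done:
- robot.movep(position, orientation): joint-space move of the TCP to a pose.
- robot.servo_line(position, feed=150, rotation=None): straight line of the TCP; rotation=None keeps the orientation; feed is the mean speed in mm/s.
- robot.goto_joints(angles): joint-space move.
- grip(opening, newtons=None): opening from 0.0 (shut) to 1.0 (fully open); newtons is the grip in N (None keeps the last); returns when the fingers have stopped.
- robot.hold(seconds).
- kin.ik(position, orientation): joint angles nearest the present ones, or None.
- robot.observe(): the state.
- viewer.read_camera(name): name is "scene" or "top"; returns the picture (480x640x3 uint8, red, green, blue); there is no depth.
- viewer.camera_info(name): a dict with "camera_matrix" (3x3 intrinsics, pixels), "R" (3x3) and "t" (3): a world point X has camera coordinates R X + t. Camera axes: x right, y down, z forward; pixel columns grow to the right and rows downward; lengths in mm; the calibration is good to about 2 mm. A picture is of the moment at which its call begins. camera_info takes no time and is no camera call.
A pose or a line that the arm cannot do raises robot.IKError and nothing moves.
- robot.job_done(): hands the job in; it is judged then, once.
Trained networks look in the newest picture that a camera, given by its name, has taken for a name from the list of things; names that differ only in an ending like _2 or _b are one class to them, and where a whole thing is asked for, a point or a joint stands for the part that bears it (a point fixed in the world has none). Each returns a list of dicts, best first, with "confidence" (0 to 1); they miss things now and then, are a little off and sometimes report something else, mostly with a low value. They report only what shows in the picture. A call takes as long as a camera call.
- viewer.silhouettes(name, camera): "mask" (480x640 bool, what is visible of it).
- viewer.pinpoint(name, camera): "at" ([x, y, z] in mm, in the coordinates of the camera as it stood for that picture, good to about 4 mm: a listed point, or the origin of a listed thing).
The state is a dict: "t": time; "joints": joint angles; "joint_velocities": joint speeds; "joint_torque": joint torques, N m; "tcp_pos": TCP position; "tcp_rot": TCP orientation; "contact_force": force on the tool from outside, world axes, zero at the start; "wrist_torque": the same for the moment, N m; "grip_width": opening from 0.0 (shut) to 1.0 (fully open); "grip_force": force on a finger pad.
Only numpy, scipy, OpenCV 4.12 (cv2) and the standard library are available. Lean on these libraries where they do the work, as an engineer would, in place of code of your own. Each camera call takes 0.05 s, during which the arm holds its last target. There are 200 camera calls.

## Task

Test the analyser's emergency stop on the yellow box: press the red mushroom button all the way in and take the finger off so that it is seen to stay latched, then turn it clockwise (seen from above) by pushing the side of its lever tab with the fingertips until it unlatches, and draw the finger away so that it springs fully out and turns back by itself. Only push: do not pinch or grip the button or its tab. Do not press the green start button on the grey box, and leave the other things on the bench where they are.

Things in the scene. Friction and masses are not known exactly. Their poses are not given: they have to be found in the camera images.
- estop: yellow-topped control box screwed to the bench, 84x84 mm and 58 mm high, carrying the red mushroom stop button at its middle; origin: centre of its underside, z up. The button's axis is the box's own z axis. A fixed yellow shroud ring (outer radius 33 mm, inner 26.5 mm) rises round the button to 72 mm above the bench. A black cable gland, 14 mm long, sticks out on the box's +x side
- dome_top (a point): the top centre of the red mushroom dome (radius 22 mm, flat on top within about 10 mm of the axis, with white clockwise arrows), 107 mm above the bench while out; moves with the button. Press here, straight down
- tab_mid (a point): a point in the middle of the red lever tab that sticks out sideways from the dome: 40 mm from the button's axis, half way up the tab. The tab runs radially from 20 to 54 mm from the axis, is 10 mm thick and 16 mm high (8 mm above and 8 mm below this point); its flanks with white ribs end 3 mm below its top edge. This point is 92 mm above the bench while the button is out, about 83 mm while it is latched in. With the button not turned, the tab points along the box's +y axis
- tab_push_side: the flank of the lever tab on the box's -x side (button not turned); pushing on it turns the button clockwise. Its origin is on the button's axis, not on the flank, and is of no use for aiming
- tab_far_side: the opposite flank of the lever tab; touching both flanks at once with over 3 N each counts as pinching. Its origin is on the button's axis as well
- estop_dome: the red dome of the button, to be pressed from above only: while the button is turned by more than 0.25 rad, over 8 N of the fingers on the dome counts as gripping it. Its origin is on the button's axis, at the height of the box's underside while out
- estop_plunger (a joint): how far the button is pressed in, m: 0 out, 0.011 at the hard stop; it latches at about 0.009, springs back to rest there when let go, and springs out to 0 when released by turning. Pressing steadily takes only about 2 to 5 N up to the latch, but the knock of the first touch can read 10 N or so, so press it by depth (11 mm), with any force stop set well above that
- estop_head (a joint): how far the button is turned clockwise seen from above, rad: 0 at rest, 1.05 at the stop. A weak, damped spring (up to 0.04 N m) turns it back slowly, in about 3 s, when let go. When latched in, it is unlatched by turning it past about 0.7, so turn it well past that, towards the stop; it then jumps out by 9 mm within 0.3 s. A finger that leans over the tab or pushes it hard can keep it from rising until the finger draws back briskly
- start_box: a grey control box of the same shape and size, screwed to the bench, with the green start button; origin: centre of its underside. It and the yellow box may stand in each other's place
- start (a joint): how far the green start button (radius 14 mm, on top of the grey box) is pressed in, m: 0 out, 0.006 fully in
- timer: loose white bench timer, 66x66x18 mm, lying between the two boxes; origin: centre of its underside
- tape_roll: loose roll of green tape lying flat, 60 mm across and 19 mm high, near the front edge between the boxes; origin: centre of its underside
- bottle_buffer: loose white bottle with a blue cap, 56 mm across and 111 mm high, behind the boxes; origin: centre of its underside

How it is judged (in metres and radians):
On the way, in this order (a step that is already met when the one before it is completed fails the run):
1. the mushroom button is in and stays in by itself with the fingers off it (value of joint estop_plunger above 0.007 m and contact force between estop_plunger and the fingers below 0.2 N), for 0.2 s.
2. the button is turned clockwise to unlatch it (value of joint estop_head above 0.5 rad).
At the end, for the whole second after the job is handed in: the mushroom button is out again (within 2 mm), turned back (to under 0.35 rad), and the green button is out (value of joint estop_plunger below 0.002 m and value of joint estop_head below 0.35 rad and value of joint start below 0.0015 m); the robot touches nothing.
It fails at once if the green start button is pressed (value of joint start above 0.003 m).
It fails at once if the lever tab is pinched (both flanks loaded by the fingers at once) (contact force between each of tab_push_side, tab_far_side and the fingers above 3 N).
It fails at once if the dome is gripped to turn it (value of joint estop_head above 0.25 rad and contact force between estop_dome and the fingers above 8 N).
It fails at once if the timer, tape roll or bottle is shifted or lifted by more than 20 mm (distance of any of timer, tape_roll, bottle_buffer from where it was at the start of the episode above 0.02 m).
It also fails if it takes over 45 s, if anything falls off the work surface, if the arm or the gripper's body presses on something with over 40 N, if the wrist force passes 120 N, or if a joint passes its speed limit or range.

## Working session

There is one attempt and no reset: what is moved stays moved. The work goes in short steps, each a Python script; the robot and the scene stay as the last script left them, time stands still between calls to the robot, and variables do not carry over. Pictures are saved under pics/ and viewed, at most 10 in all, crops included, and the job is handed in when it is done.

```bash
mkdir -p pics; cat > h.py <<'E'
import numpy as np, cv2
from cell import robot, grip, kin, viewer
def world(name,cam):
    ci=viewer.camera_info(cam); R=np.array(ci["R"]);t=np.array(ci["t"])
    return [(round(d["confidence"],2),(R.T@(np.array(d["at"])-t)).round(1)) for d in viewer.pinpoint(name,cam)[:2]]
def save(cam,fn):
    im=viewer.read_camera(cam); cv2.imwrite("pics/"+fn,im[:,:,::-1]); return im
E
python3 - <<'E'
from h import *
for c in("top","scene"):
    save(c,c+"0.png")
    for n in("estop","dome_top","tab_mid","start_box","timer","tape_roll","bottle_buffer"): print(c,n,world(n,c))
o=robot.observe(); print(o["t"],o["tcp_pos"],o["tcp_rot"],o["grip_width"])
a=cv2.imread("pics/top0.png");b=cv2.imread("pics/scene0.png")
E
```

```text
top estop [(0.89, array([544.3,  64.3,  -0. ]))]
top dome_top [(0.66, array([537. ,  64.1, 104.3]))]
top tab_mid [(0.66, array([570.9,  92.6,  95.6]))]
top start_box [(0.55, array([ 540.6, -287.6,   -3.3]))]
top timer [(0.94, array([546.6, -65.8,   1.9]))]
top tape_roll [(0.9, array([386.9, -71. ,  -2.5]))]
top bottle_buffer [(0.72, array([ 726. , -130.9,   -2.3]))]
scene estop [(0.62, array([538.8,  63.1,   2.9]))]
scene dome_top [(0.57, array([544.1,  61.9, 102.6]))]
scene tab_mid [(0.86, array([571.1,  88.1,  93.8])), (0.47, array([541.6,  60.6, 105.6]))]
scene start_box [(0.87, array([ 543.6, -286.3,    1.4]))]
scene timer [(0.71, array([545.1, -65. ,   1.1]))]
scene tape_roll [(0.76, array([385.6, -72.1,   4.5]))]
scene bottle_buffer [(0.67, array([ 7.255e+02, -1.326e+02,  6.000e-01]))]
0.8 [ 281.3930321  -585.94863976  214.62194764] [ 3.06313612e+00  6.97412368e-01 -5.40844114e-05] 1.0015199266872497
```

View pics/top0.png

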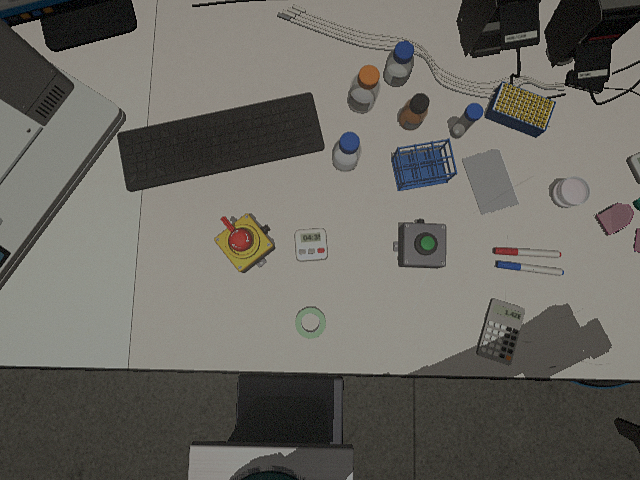

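View pics/scene0.png

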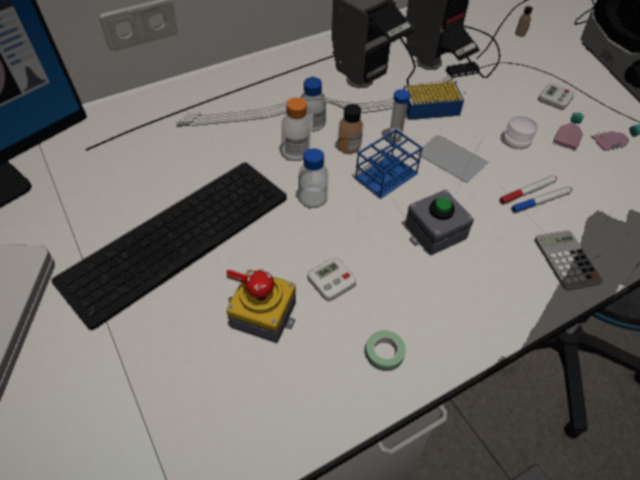

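The top view shows the estop at about px (243,241), with its red tab pointing up-left to (223,218), which is world +x+y. The grey start box is at (421,245), the timer at (311,244) and the tape at (310,322). The scene view agrees, with the tab to the left of the dome at (237,275). Next I refine the yaw and centre from colour and check the IK.

```bash
cat >> h.py <<'E'
from scipy.spatial.transform import Rotation as Ro
def rv(a): return (Ro.from_euler("z",a)*Ro.from_euler("x",np.pi)).as_rotvec()
def unproj(px,cam,z):
    ci=viewer.camera_info(cam);K=np.array(ci["camera_matrix"]);R=np.array(ci["R"]);t=np.array(ci["t"])
    d=(np.linalg.inv(K)@np.c_[px,np.ones(len(px))].T).T@R; c=-R.T@t
    return c+d*((z-c[2])/d[:,2])[:,None]
def masks(im):
    h=cv2.cvtColor(im,cv2.COLOR_RGB2HSV);H,S,V=h[...,0],h[...,1],h[...,2]
    y=(H>18)&(H<35)&(S>120)&(V>80); r=((H<8)|(H>172))&(S>130)&(V>70)
    return y,r
def near(m,cam,z,c,rad):
    v,u=np.nonzero(m); P=unproj(np.c_[u,v].astype(float),cam,z)
    return P[np.hypot(P[:,0]-c[0],P[:,1]-c[1])<rad]
E
python3 - <<'E'
from h import *
c=(541,63)
for cam in("top","scene"):
    y,r=masks(cv2.imread(f"pics/{cam}0.png")[:,:,::-1].copy())
    if cam=="top":
        P=near(y,cam,58,c,80); print("box",cv2.minAreaRect(P[:,:2].astype(np.float32)))
    P=near(r,cam,97,c,70)
    d=P[:,:2]
    tip=d[np.hypot(*(d-c).T)>30]; print(cam,"red",len(d),"tab mean",tip.mean(0),"ext",np.hypot(*(d-c).T).max())
    x=d[np.hypot(*(d-c).T)<30]; print(" dome circle",cv2.minEnclosingCircle(x.astype(np.float32)),"mean",x.mean(0))
for a in np.arange(-.5,1,.25):
  for k in(0,np.pi,-np.pi):
    q=kin.ik([541,63,130],rv(a+k)); print(round(a+k,2),None if q is None else np.round(q,2))
E
```

```text
box ((538.9849853515625, 61.337059020996094), (82.85433197021484, 82.443359375), 40.32964324951172)
top red 417 tab mean [572.03539375  89.66778114] ext 51.374544263050204
 dome circle ((543.0938110351562, 66.25212860107422), 26.15421485900879) mean [540.32290541  63.39376344]
scene red 645 tab mean [569.25708699  91.83903671] ext 51.715733366159434
 dome circle ((539.2283325195312, 70.65094757080078), 27.231914520263672) mean [536.73445877  66.98464641]
-0.5 [ 0.05  0.42 -0.28  1.92  0.15  0.82 -2.38]
2.64 [ 0.39  0.52 -0.73  1.9   0.44  0.89  0.52]
-3.64 [ 0.39  0.52 -0.73  1.9   0.44  0.89  0.52]
-0.25 [ 0.1   0.43 -0.34  1.92  0.19  0.83 -2.16]
2.89 [ 0.41  0.52 -0.75  1.9   0.45  0.9   0.76]
-3.39 [ 0.41  0.52 -0.75  1.9   0.45  0.9   0.76]
0.0 [ 0.13  0.43 -0.39  1.91  0.22  0.83 -1.94]
3.14 [ 0.42  0.53 -0.76  1.9   0.46  0.9   1.  ]
-3.14 [ 0.42  0.53 -0.76  1.9   0.46  0.9   1.  ]
0.25 [ 0.16  0.44 -0.42  1.91  0.24  0.84 -1.7 ]
3.39 [ 0.46  0.55 -0.82  1.89  0.5   0.92  1.22]
-2.89 [ 0.46  0.55 -0.82  1.89  0.5   0.92  1.22]
0.5 [ 0.19  0.45 -0.45  1.91  0.26  0.84 -1.47]
3.64 [ 0.73  0.88 -1.33  1.88  0.93  1.19  1.13]
-2.64 [ 0.73  0.88 -1.33  1.88  0.93  1.19  1.13]
0.75 [ 0.21  0.45 -0.48  1.91  0.28  0.85 -1.24]
3.89 [ 0.73  0.88 -1.33  1.88  0.93  1.19  1.38]
-2.39 [ 0.73  0.88 -1.33  1.88  0.93  1.19  1.38]
```

```bash
cat >> h.py <<'E'
C=np.array([540.,62.5]); TH=np.radians(40.3)
def st(m=""):
    o=robot.observe(); print(m,round(o["t"],2),np.round(o["tcp_pos"],1),"F",np.round(o["contact_force"],1),"gw",round(o["grip_width"],2)); return o
E
python3 - <<'E'
from h import *
grip(0.0,10)
robot.movep([*C,220],rv(.6)); st("above")
robot.servo_line([*C,125],feed=120); st("near")
for z in (110,104,98,96):
    robot.servo_line([*C,z],feed=25); st(z)
robot.servo_line([*C,125],feed=60); st("up")
robot.servo_line([*C,200],feed=150)
robot.servo_line([C[0]-30,C[1]+130,200],feed=250); st("aside")
for cam in("top","scene"):
    im=save(cam,cam+"1.png"); print(world("dome_top",cam),world("tab_mid",cam))
    v=cv2.imread(f"pics/{cam}1.png")
    cr=v[190:300,180:300] if cam=="top" else v[230:350,190:330]
    cv2.imwrite(f"pics/{cam}1c.png",cv2.resize(cr,None,fx=4,fy=4,interpolation=cv2.INTER_CUBIC))
E
```

```text
above 4.62 [540.2  61.4 219.9] F [ 0.1  0.3 -0.6] gw 0.0
near 5.56 [540.6  62.6 125.6] F [-0.3  0.3 -0.7] gw 0.01
110 6.31 [540.   62.6 110. ] F [ 0.3 -0.1 -0.2] gw 0.01
104 6.7 [540.5  62.6 104.2] F [-0.4  1.   2.1] gw 0.01
98 7.09 [540.4  62.6  98.1] F [1.5 1.1 2.5] gw 0.01
96 7.34 [540.5  62.6  96.4] F [ 0.5 -0.   5.2] gw 0.01
up 7.97 [539.8  62.3 125.1] F [0.6 0.7 0.5] gw 0.0
aside 9.31 [510.  191.1 199.1] F [-0.4 -0.5 -0.8] gw 0.0
[(0.58, array([538.6,  66.1,  98.3]))] [(0.56, array([574.5,  92. ,  84.2])), (0.32, array([540.8,  61.8, -10. ]))]
[(0.74, array([542.4,  61.3,  96.5]))] [(0.57, array([570.9,  90.2,  81.6]))]
```

The button is latched: dome top at about 97 mm and tab at about 83 mm. The pushing stage is next.

```bash
cat >> h.py <<'E'
R0=42; ZP=79
def arc(phi,d=23,z=ZP,feed=40,r=R0):
    th=TH-phi; u=np.array([np.cos(th),np.sin(th)]); n=np.array([-u[1],u[0]])
    robot.servo_line([*(C+r*u+d*n),z],feed=feed,rotation=rv(th))
def look():
    for cam in("top","scene"):
        viewer.read_camera(cam)
        for c,p in world("tab_mid",cam)[:1]: print("  ",cam,c,p,"phi",round(TH-np.arctan2(p[1]-C[1],p[0]-C[0]),2),"r",np.hypot(*(p[:2]-C)).round(1))
E
python3 - <<'E'
from h import *
arc(0,48,150,200); arc(0,48,ZP,100); st("down")
arc(0,30,feed=50); st("d30"); arc(0,23,feed=25); st("d23"); look()
for p in np.arange(.1,.55,.1):
    arc(p); o=st(f"phi{p:.1f}")
    if np.linalg.norm(o["contact_force"])>15: break
look(); save("top","top2.png")
v=cv2.imread("pics/top2.png")[170:300,170:320]
cv2.imwrite("pics/top2c.png",cv2.resize(v,None,fx=4,fy=4,interpolation=cv2.INTER_CUBIC))
E
```

```text
down 11.06 [541.4 126.7  79.5] F [0.1 0.7 0.1] gw 0.01
d30 11.57 [552.8 112.2  79. ] F [0.1 0.4 0.6] gw 0.0
d23 12.0 [557.2 107.1  78.9] F [-0.2  0.7 -0.6] gw 0.0
   top 0.8 [573.1  88.4  84.6] phi 0.04 r 42.0
   scene 0.61 [569.5  89.1  83.7] phi -0.03 r 39.7
phi0.1 12.47 [561.5 105.3  79. ] F [-0.3 -0.3 -0.2] gw 0.0
phi0.2 12.73 [565.6 103.   79. ] F [-0.6  0.3 -0. ] gw 0.0
phi0.3 13.0 [569.5 100.1  79. ] F [-0.2 -0.1 -0.2] gw 0.0
phi0.4 13.27 [573.1  96.9  79. ] F [0.5 0.8 1.3] gw 0.01
phi0.5 13.53 [576.4  93.4  79. ] F [0.2 0.3 0.3] gw 0.0
   top 0.93 [578.8  71.8  83.5] phi 0.47 r 39.9
   scene 0.88 [579.9  72.2  83.1] phi 0.46 r 41.1
```

View pics/top2c.png

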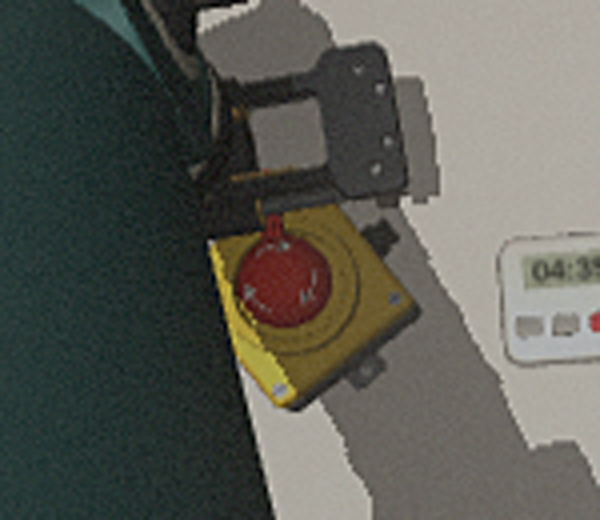

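The crop shows the tab, at (275,225), turned about 0.46 rad from rest by the finger, with the dome at (287,282). I'll keep turning to about 1.0 rad, then draw back briskly.

```bash
python3 - <<'E'
from h import *
for p in (.6,.7,.8,.9,.95,1.0):
    arc(p); o=st(f"phi{p}")
    if np.linalg.norm(o["contact_force"])>15: break
look()
arc(p,60,feed=300); st("back"); look()
arc(p-.4,100,feed=250); robot.hold(1.0); look()
arc(0.2,110,200,feed=200); robot.hold(2.5); look(); st("end")
for c in("top","scene"):
    save(c,c+"3.png"); print(world("dome_top",c))
v=cv2.imread("pics/scene3.png")[220:360,180:350]
cv2.imwrite("pics/scene3c.png",cv2.resize(v,None,fx=4,fy=4,interpolation=cv2.INTER_CUBIC))
E
```

```text
phi0.6 14.05 [579.4  89.6  79. ] F [ 0.3  0.2 -0.3] gw 0.0
phi0.7 14.32 [582.   85.6  79. ] F [-0.  -0.   0.5] gw 0.01
phi0.8 14.58 [584.1  81.3  79.1] F [-0.1  1.4  1.2] gw 0.01
phi0.9 14.85 [585.7  76.8  79. ] F [0.1 0.8 0.1] gw 0.0
phi0.95 15.1 [586.2  74.6  79. ] F [0.2 0.4 0.7] gw 0.0
phi1.0 15.35 [586.7  72.2  78.9] F [-0.2  0.9  0.4] gw 0.0
   top 0.76 [580.1  52.4  93.3] phi 0.95 r 41.4
   scene 0.8 [578.8  52.7  93.3] phi 0.95 r 40.0
back 15.82 [597.7 110.   79. ] F [ 0.2 -0.4  0.7] gw 0.01
   top 0.73 [580.5  58.9  91.6] phi 0.79 r 40.7
   scene 0.97 [578.1  61.2  91.1] phi 0.74 r 38.1
   top 0.86 [576.1  85.6  89.3] phi 0.13 r 42.9
   scene 0.72 [577.7  81.1  91. ] phi 0.25 r 42.0
   top 0.58 [572.7  87.   92.5] phi 0.06 r 40.9
end 21.27 [523.7 179.1 200. ] F [-0.6 -0.5  0.2] gw 0.01
[(0.78, array([538.3,  65.3, 105.5]))]
[]
```

View pics/scene3c.png

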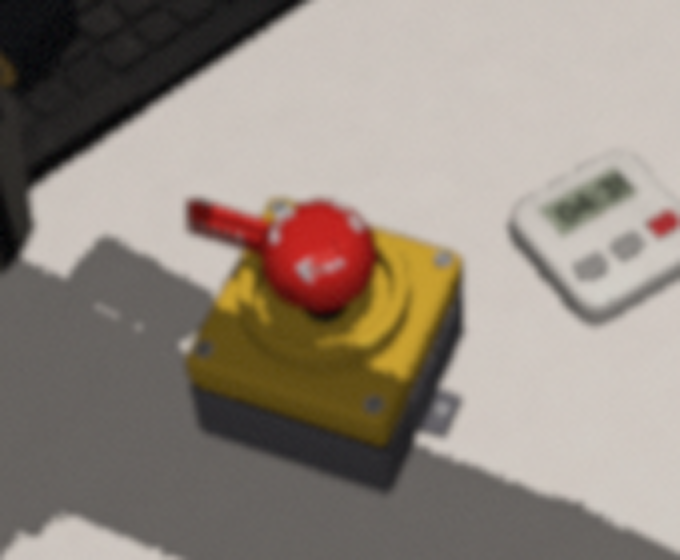

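The dome at crop (318,255) is fully out. The tab, at (225,222), is back at its rest direction, and the gripper is clear of everything.

```bash
python3 -c "
from h import *
print(robot.job_done())"
```

```text
the job is handed in; nothing more can be done
None
```

The job is handed in: the emergency stop was pressed and stayed latched with the finger off, was turned clockwise by its tab to about 0.95 rad, then sprang out and turned back to about 0.06 rad by camera estimate; the gripper ended clear and never went near the other things.

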